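Roll the rolling pin into its rest

ROBOT

A 6-joint arm with a two-finger parallel gripper is mounted at the origin on a cart in front of the work surface, level with it; the furniture and walls round the work are solid. World frame = base frame: x ahead of the robot, y to its left, z up, the work surface at z = 0. Lengths are in m, angles in rad, forces in N, time in s.
With the tool pointing down it reaches from about 0.35 to 0.85 m from the base axis. Payload 8.1 kg.
Tool frame: the origin (TCP) lies midway between the tips of the shut fingers; the grasp point (between the pads) lies 19 mm behind it; z points along the fingers, y is the direction in which the jaws open and shut (so a half turn about z gives the same grasp; the last joint's range is limited). The gripper opens to 93 mm and grips with 3 to 60 N. Pads are 15 mm wide; open, the fingers measure 128 mm over their backs; the gripper's body (75 mm by 188 mm) begins 65 mm behind the grasp point.
Start: joints at [1.206, 0.13, 1.488, -0, 1.523, -0.085], TCP at [0.166, 0.577, 0.219] pointing down, gripper open.
Joint ranges: [-2.96, 2.96], [-0.89, 2.26], [0.02, 2.5], [-1.34, 4.48], [0, 2.73], [-2.66, 2.66]. Speed limits (rad/s): [2.39, 2.39, 2.79, 3.14, 3.14, 3.14].

INTERFACE

Orientations are given as a unit quaternion [w, x, y, z].
In Python, from rig import telemetry, eyes, robot, trace gives the robot as it stands.
- The arm moves only by the tool carry_out, never from a script. Its argument "deltas" is text: rows parted by semicolons, each of 6 numbers parted by spaces: the shift along the tool's x, y, z in mm, then the turn, a rotation vector about the tool's x, y, z in degrees. In form: x y z wx wy wz; .... A call has 1 to 10 rows; each row is the pose to reach, as a shift and turn from the pose measured when the call began, along the tool's axes at that moment; what a row does not reach only later rows make up. A row lasts 1/12 s, in which the tool goes at most 41.7 mm and 7.16 degrees, less where a joint would pass 70% of its speed; a pose out of reach is approached as far as the arm can. A call with a gripper value outside its range is refused whole. "claw" is the closure in counts, from 0 (fully open) to 255 (shut), set as the call begins (left out, the last holds). The fingers move at their own pace and stop on an object; "grip_force" is the grip in N (left out, the last holds). Time passes only in rows, so rows that repeat a pose let the fingers close. It gives the time, the measured TCP pose, the force and the opening at its end, in the units of the state.
- telemetry.get_obs(): the state, without advancing time (a new reading comes with each control period).
- eyes.get_image(name): name is "side" or "top"; returns (picture, depth): 420x560x3 uint8, red, green, blue; 420x560 float32, m along the optical axis (not along the pixel's ray), 0 where there is no reading.
- eyes.camera_params(name): a dict with "fx", "fy", "cx", "cy" (pixels), "rvec" (rotation vector, rad) and "tvec" (3), from world to camera coordinates, as OpenCV has them. Camera axes: x right, y down, z forward; pixel columns grow to the right and rows downward; lengths in m; the calibration is good to about 2 mm. A picture is of the moment at which its call begins. camera_params takes no time and is no camera call.
- robot.sign_off(): hands the job in, once; it reports no verdict.
Trained networks look in the newest picture that a camera, given by its name, has taken for a name from the list of things; names that differ only in an ending like _2 or _b are one class to them, and where a whole thing is asked for, a point or a joint stands for the part that bears it (a point fixed in the world has none). Each returns a list of dicts, best first, with "p" (0 to 1); they miss things now and then, are a little off and sometimes report something else, mostly with a low value. They report only what shows in the picture. A call takes as long as a camera call.
- trace(label, camera): "pixels" (420x560 bool, what is visible of it) and "pixel" ([row, column] in pixels, amid what is visible of it).
The state is a dict: "time": time; "q": joint angles; "qd": joint speeds; "effort": joint torques, N m; "tcp_pos": TCP position; "ee_rot": TCP orientation; "ft_force": force on the tool from outside, world axes, zero at the start; "wrist_torque": the same for the moment, N m; "opening": finger opening in m.
Only numpy, scipy, OpenCV 4.12 (cv2) and the standard library are available. Lean on these libraries where they do the work, as an engineer would, in place of code of your own. Each camera call takes 0.05 s, during which the arm holds its last target. There are 200 camera calls.

TASK

Put the wooden rolling pin away in its V-shaped rest without picking it up: push it from the side with your fingers so that it rolls along the worktop, up the sloped side of the rest and settles in the groove. It should lie squarely along the groove and stick out at both ends of the rest. Push it along gently, do not flick it, grip it or lift it, and leave the wooden stamp, the amber jar and the piping nozzle standing where they are.

Things in the scene. Friction and masses are not known exactly. Their poses are not given: they have to be found in the camera images.
- rolling_pin: plain pale wooden rolling pin (a dowel without handles), a round bar 40 mm in diameter and 240 mm long, 0.22 kg or so, loose; origin at its centre, its own y axis runs along the bar; x and z turn round as it rolls (z up at the start). It rolls easily, stops within a few cm when let go, and jams if pushed from above its mid-height.
- pin_rest: wooden pin rest, fixed, 160 mm long along its y (the groove's direction). Origin on the worktop under the V's bottom, half-way along. Enter from its -x side: ramp from x = -105 mm, z = 1.5 mm to the crest at x = -20, z = 15.5; groove falls at 30 degrees to x = 0, z = 4; back board rises at 60 degrees to x = 22, z = 42. The pin starts 160 to 240 mm out on the -x side, up to 0.25 rad askew.
- groove (a point): the point where the centre of the pin lies when it is seated in the middle of the groove: in the rest's frame x = -7.3 mm, y = 0, z = 31.3 mm
- wood_stamp: turned wooden stamp, 38 mm across, 55 mm high, standing loose beyond the +y end of the rest; origin under its centre; to be left alone
- jar_amber: small amber jar with a dark lid, 38 mm across, 60 mm high, standing loose behind the rest (+x side); origin under its centre; to be left alone
- nozzle_3: steel piping nozzle (a cone), 24 mm across, 34 mm high, standing loose behind the rest (+x side); origin under its centre; to be left alone

How it is judged:
On the way:
1. the pin rolls on the worktop: it has turned a quarter turn or so (1.1 to 2 rad) about its own axis before it is over the groove (angle between rolling_pin's own z axis and vertical above 1.1 rad and x of rolling_pin in the frame of pin_rest below -0.06 m), for 0.02 s.
At the end, for the whole second after the job is handed in: the pin lies still in the groove: its axis within 4 mm of the seated position in height and across, square to 0.06 rad, and its centre within 40 mm of the middle of the rest lengthwise (so that both ends stick out); the stamp, jar and nozzle have not moved by 15 mm or more (x of rolling_pin in the frame of groove between -0.004 and 0.004 m and z of rolling_pin in the frame of groove between -0.004 and 0.004 m and y of rolling_pin in the frame of groove between -0.04 and 0.04 m and angle between the y axis of rolling_pin and the y axis of pin_rest, either way round below 0.06 rad and linear speed of rolling_pin below 0.02 m/s and distance of each of wood_stamp, jar_amber, nozzle_3 from where it was at the start of the episode below 0.015 m); the robot touches nothing.
It fails at once if the pin is lifted off the worktop, or more than 10 mm off the rest (height (world z) of rolling_pin above 0.046 m or (x of rolling_pin in the frame of pin_rest below -0.13 m and height (world z) of rolling_pin above 0.03 m)).
It fails at once if the pin is flicked (faster than 0.6 m/s) or pushed hard (over 40 N) (linear speed of rolling_pin above 0.6 m/s or contact force between the fingers and rolling_pin above 40 N).
It fails at once if the stamp is moved (distance of wood_stamp from where it was at the start of the episode above 0.015 m or angle between wood_stamp's own z axis and vertical above 0.3 rad).
It fails at once if the jar is moved (distance of jar_amber from where it was at the start of the episode above 0.015 m or angle between jar_amber's own z axis and vertical above 0.3 rad).
It fails at once if the nozzle is moved (distance of nozzle_3 from where it was at the start of the episode above 0.015 m or angle between nozzle_3's own z axis and vertical above 0.3 rad).
It also fails if it takes over 54 s, if anything falls off the work surface, if the arm or the gripper's body presses on something with over 40 N, if the wrist force passes 120 N, or if a joint passes its speed limit or range.

## Working session

There is one attempt and no reset: what is moved stays moved. The work goes in short steps, Python scripts to look and compute and a tool call to move; the robot and the scene stay as the last step left them, time stands still between calls to the robot, and variables do not carry over. Pictures are saved under pics/ and viewed, about 8 in all and at most 12, crops included, and the job is handed in when it is done.

Besides the shell and the picture viewer there is one more tool, called after "Emit:" as a command line: name --argument value ..., lists and objects as JSON in quotes. carry_out: Moves the arm, as the interface text tells. Its arguments: {"type":"object","properties":{"deltas":{"type":"string"},"claw":{"type":"number"},"grip_force":{"type":"number"}},"required":["deltas"]}

```bash
mkdir -p pics
cat > h.py <<'E'
import numpy as np, cv2
from rig import telemetry, eyes, robot, trace
def cloud(name):
    im,d=eyes.get_image(name); c=eyes.camera_params(name)
    R,_=cv2.Rodrigues(np.array(c["rvec"],float)); t=np.array(c["tvec"],float).ravel()
    v,u=np.mgrid[:420,:560]
    P=np.stack([(u-c["cx"])/c["fx"]*d,(v-c["cy"])/c["fy"]*d,d],-1)
    return im,d,(P-t)@R
def axis(p):
    m=np.median(p,0); w,V=np.linalg.eigh(np.cov((p[:,:2]-p[:,:2].mean(0)).T)); a=V[:,1]
    return a
def show(name,f):
    im,d,W=cloud(name); cv2.imwrite("pics/"+f,im[:,:,::-1]); return im,d,W
E
python3 - <<'E'
from h import *
o=telemetry.get_obs(); print(o["time"],o["tcp_pos"],o["ee_rot"],o["opening"])
for n in("top","side"):
    im,d,W=show(n,n+"1.png")
    for l in("rolling_pin","pin_rest","wood_stamp","jar_amber","nozzle_3"):
        r=trace(l,n)
        for k in r[:2]:
            m=k["pixels"]&(d>0); p=W[m]
            if len(p)<5: continue
            print(n,l,round(k["p"],2),np.round(k["pixel"]),m.sum(),np.round(np.median(p,0),3),np.round(np.percentile(p,[2,98],0),3).tolist(),np.round(axis(p),3))
E
```

```text
0.0 [0.1654695  0.57613019 0.21758097] [-2.03462697e-04  1.39444334e-01  9.90229475e-01 -9.06726583e-04] 0.09309662987053166
top rolling_pin 0.55 [158. 320.] 2406 [0.629 0.117 0.037] [[0.518, 0.09, 0.022], [0.745, 0.144, 0.042]] [-0.993 -0.121]
top pin_rest 0.95 [178. 252.] 5363 [0.594 0.244 0.01 ] [[0.515, 0.173, 0.001], [0.675, 0.313, 0.041]] [-0.976 -0.218]
top wood_stamp 0.57 [270. 259.] 286 [0.416 0.235 0.018] [[0.399, 0.22, 0.01], [0.432, 0.253, 0.055]] [-0.8 -0.6]
top jar_amber 0.66 [163. 186.] 416 [0.62  0.373 0.059] [[0.606, 0.358, 0.008], [0.64, 0.392, 0.064]] [-0.833 -0.553]
top nozzle_3 0.39 [223. 207.] 118 [0.506 0.338 0.013] [[0.496, 0.33, -0.001], [0.519, 0.351, 0.035]] [-0.983  0.182]
side rolling_pin 0.62 [191. 250.] 1912 [0.631 0.128 0.032] [[0.517, 0.104, 0.009], [0.745, 0.146, 0.043]] [-0.993 -0.119]
side pin_rest 0.94 [227. 266.] 3019 [0.585 0.268 0.014] [[0.512, 0.174, 0.004], [0.672, 0.315, 0.044]] [-0.894  0.447]
side wood_stamp 0.86 [228. 355.] 373 [0.417 0.244 0.021] [[0.401, 0.231, 0.004], [0.432, 0.254, 0.056]] [-0.985  0.171]
side jar_amber 0.72 [263. 234.] 770 [0.622 0.389 0.045] [[0.607, 0.363, 0.007], [0.641, 0.395, 0.063]] [-0.989 -0.151]
side nozzle_3 0.7 [265. 305.] 148 [0.508 0.347 0.015] [[0.498, 0.341, 0.003], [0.516, 0.352, 0.035]] [-1.     0.011]
```

```bash
python3 -c "
import cv2,numpy as np
a=np.hstack([cv2.imread('pics/top1.png'),cv2.imread('pics/side1.png')]);cv2.imwrite('pics/both1.png',cv2.resize(a,(800,300)))"
```

```text
(no output)
```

View pics/both1.png

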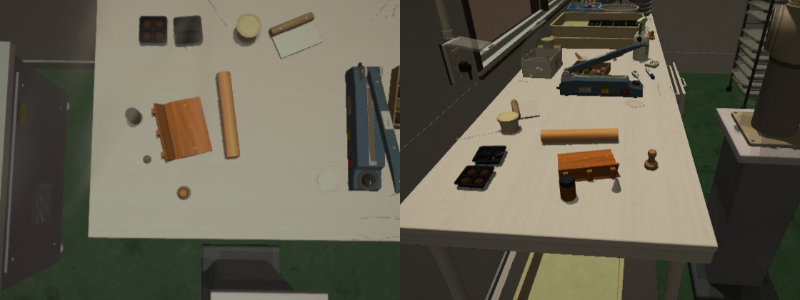

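The top view (left half) shows the pin at about (228,115), lying beside the rest at (182,128). The stamp (183,192) is beyond the near end, with the jar (133,116) and nozzle (147,158) behind it. Next I'll get exact poses.

```bash
cat >> h.py <<'E'
def rect(p):
    (c,s,a)=cv2.minAreaRect((p[:,:2]*1000).astype(np.float32)); B=cv2.boxPoints((c,s,a)); return np.round(c,1),np.round(s,1),a,B
def pinpose(n="top"):
    im,d,W=cloud(n); k=trace("rolling_pin",n)[0]
    m=cv2.erode(k["pixels"].astype(np.uint8),np.ones((3,3)))>0
    p=W[m&(d>0)]; p=p[(p[:,2]>np.median(p[:,2])-.012)]
    a=axis(p); a=a if a[0]<0 else -a; n_=np.array([-a[1],a[0]])
    # centre: circle fit across axis with r=20
    s=p[:,:2]@n_; q=p[:,:2]@a
    from scipy.optimize import least_squares
    f=least_squares(lambda v:np.hypot(s-v[0],p[:,2]-v[1])-.02,[np.median(s),.02],loss="soft_l1",f_scale=.001).x
    c=n_*f[0]+a*(np.percentile(q,1)+np.percentile(q,99))/2
    return k["p"],c,f[1],np.degrees(np.arctan2(a[1],a[0])),np.ptp(np.percentile(q,[1,99]))
E
python3 - <<'E'
from h import *
for n in("top","side"):
    print(n,"pin",pinpose(n))
    im,d,W=cloud(n); k=trace("pin_rest",n)[0]
    m=k["pixels"]&(d>0); p=W[m]; p=p[(p[:,2]>.001)&(p[:,2]<.05)]
    print(rect(p)); 
    # ridge: top of back board & crest
    hi=p[p[:,2]>.034]; print("board top",rect(hi)[:3],axis(hi))
    # ramp plane
    r=p[(p[:,2]<.013)&(p[:,1]<.24)]; A=np.c_[r[:,:2],np.ones(len(r))]; g=np.linalg.lstsq(A,r[:,2],rcond=None)[0]; print("ramp grad",g,np.degrees(np.arctan2(g[1],g[0])),np.hypot(*g[:2]))
E
```

```text
top pin (0.57, array([0.63130423, 0.11620902]), np.float64(0.019527789595449947), np.float64(-172.92500311886167), np.float64(0.23062037061390772))
(array([594.8, 245.1]), array([159.9, 139.4]), 13.64941692352295, array([[500.63852, 293.9929 ],
       [533.5383 , 158.5128 ],
       [688.91016, 196.24307],
       [656.0104 , 331.72314]], dtype=float32))
board top (array([579.7, 302.5]), array([157.6,  18.5]), 14.229955673217773) [-0.97162649 -0.23652054]
ramp grad [-0.03167176  0.14046716 -0.00329891] 102.70625793164574 0.14399348597580483
side pin (0.66, array([0.6326226 , 0.11400178]), np.float64(0.02215522472261386), np.float64(-173.3039520027276), np.float64(0.2289473327592073))
(array([592.3, 243.1]), array([168.5, 148.2]), 15.07248592376709, array([[491.67984, 292.6972 ],
       [530.2081 , 149.63168],
       [692.92786, 193.45297],
       [654.39954, 336.5185 ]], dtype=float32))
board top (array([580.6, 305.3]), array([158.6,  17.1]), 13.744613647460938) [-0.97120982 -0.23822572]
ramp grad [-0.03663096  0.15313783 -0.00057854] 103.45252262455492 0.15745799930668705
```

Emit:
carry_out --deltas "-34 -20 0 0 0 3.5; -68 -41 0 0 0 7; -102 -61 0 0 0 10.5; -136 -82 0 0 0 14; -170 -102 0 0 0 17.5; -204 -122 0 0 0 21; -238 -143 0 0 0 24.5; -272 -163 0 0 0 28; -306 -184 0 0 0 31.5; -340 -204 0 0 0 35"

```text
time: 1.83
tcp_pos: [0.4372, 0.285, 0.2189]
ee_rot: [0.0, 0.432, 0.902, 0.0]
ft_force: [0.3, 0.2, -0.2]
opening: 0.0931
```

```bash
cat >> h.py <<'E'
from scipy.spatial.transform import Rotation as Ro
YR=np.radians(103.7); O=np.array([.5864,.2794])
RX=np.array([np.cos(YR),np.sin(YR)]); RY=np.array([-RX[1],RX[0]])
def inrest(c): return np.round([(c-O)@RX*1000,(c-O)@RY*1000],1)
def goal(xr,yr,z):
    "tool-frame delta to reach rest-frame TCP (mm) with tool x=rest x, pointing down"
    o=telemetry.get_obs(); w,x,y,zq=o["ee_rot"]; R=Ro.from_quat([x,y,zq,w])
    G=Ro.from_matrix(np.c_[np.r_[RX,0],np.r_[-RY,0],[0,0,-1]])
    T=np.r_[O+RX*xr/1000+RY*yr/1000,z/1000]
    print("t",o["time"],"tcp rest",inrest(np.array(o["tcp_pos"])[:2]),np.round(o["tcp_pos"][2]*1000,1),"F",np.round(o["ft_force"],1),"q",np.round(o["q"],2))
    print("delta",np.round(R.inv().apply(T-o["tcp_pos"])*1000,1),"rot",np.round(np.degrees((R.inv()*G).as_rotvec()),2))
E
python3 -c "
from h import *
goal(-225,-5,120)"
```

```text
t 1.8333 tcp rest [ 40.8 143.7] 218.9 F [ 0.3  0.2 -0.2] q [ 0.48 -0.08  1.7   0.    1.52 -0.2 ]
delta [-303.8   21.8   99. ] rot [ 0.04 -0.   25.1 ]
```

Emit:
carry_out --deltas "-34 2 5 0 0 2.8; -68 5 10 0 0 5.6; -102 7 16 0 0 8.4; -136 10 25 0 0 11.2; -170 12 35 0 0 14; -204 14 47 0 0 16.8; -238 17 60 0 0 19.6; -272 19 75 0 0 22.4; -304 22 90 0 0 25; -304 22 99 0 0 25"

```text
time: 2.67
tcp_pos: [0.6469, 0.0569, 0.1176]
ee_rot: [0.0, 0.62, 0.785, -0.001]
ft_force: [0.2, -0.2, -0.7]
opening: 0.0929
```

```bash
python3 -c "
from h import *
goal(-225,-5,9)
p=pinpose('top');print(p[0],inrest(p[1]),p[2:])"
```

```text
t 2.6667 tcp rest [-230.5   -6.1] 117.6 F [ 0.2 -0.2 -0.7] q [ 0.01  0.33  1.45 -0.    1.37 -0.22]
delta [  5.6  -1.1 108.6] rot [-0.03  0.08 -0.29]
0.8 [-169.3   -5.2] (np.float64(0.01952908576206896), np.float64(-173.2684367044811), np.float64(0.23236682033414735))
```

Descend to about 9 mm at x = -230 (some 60 mm behind the pin's axis), then take a look.

Emit:
carry_out --deltas "0 -1 20 0 0 -0.3; 0 -1 40 0 0 -0.3; 0 -1 58 0 0 -0.3; 0 -1 74 0 0 -0.3; 0 -1 87 0 0 -0.3; 0 -1 97 0 0 -0.3; 0 -1 104 0 0 -0.3; 0 -1 108 0 0 -0.3; 0 -1 108 0 0 -0.3"

```text
time: 3.52
tcp_pos: [0.6419, 0.0607, 0.0085]
ee_rot: [-0.002, 0.616, 0.788, -0.001]
ft_force: [-0.0, 0.5, -1.1]
opening: 0.0927
```

```bash
python3 -c "
from h import *
goal(-200,-5,9)
im,d,W=show('side','s2.png');im2,_,_=cloud('top')
cv2.imwrite('pics/b2.png',np.hstack([cv2.resize(im[130:290,170:390],(400,291)),cv2.resize(im2[90:250,200:420],(400,291))])[:,:,::-1])"
```

```text
t 3.5167 tcp rest [-225.6   -2.1] 8.5 F [-0.   0.5 -1.1] q [ 0.01  0.44  1.52  0.    1.19 -0.23]
delta [25.6  3.1 -0.5] rot [-0.27 -0.09  0.3 ]
```

View pics/b2.png

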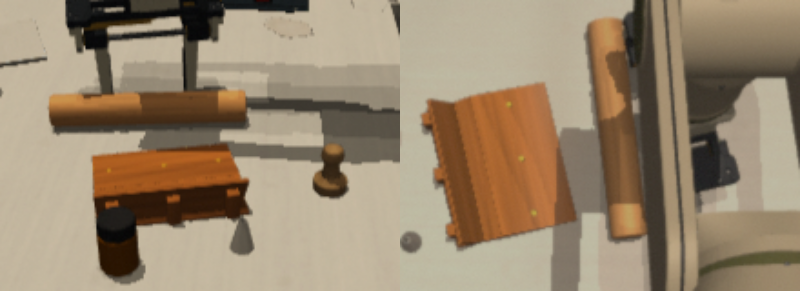

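Emit:
carry_out --deltas "4 1 0 0 0 0.3; 9 1 0 0 0 0.3; 14 1 0 0 0 0.3; 19 1 0 0 0 0.3; 24 1 0 0 0 0.3; 29 1 0 0 0 0.3; 34 1 0 0 0 0.3; 39 1 0 0 0 0.3; 44 1 0 0 0 0.3; 49 1 0 0 0 0.3"

```text
time: 4.45
tcp_pos: [0.6317, 0.1089, 0.0098]
ee_rot: [-0.001, 0.618, 0.786, -0.001]
ft_force: [-0.8, -0.3, -1.0]
opening: 0.0928
```

```bash
python3 -c "
from h import *
goal(-130,-5,9)
for n in('top','side'):
  p=pinpose(n);print(p[0],inrest(p[1]),p[2:])"
```

```text
t 4.45 tcp rest [-176.3   -3.6] 9.8 F [-0.8 -0.3 -1. ] q [ 0.09  0.42  1.54  0.    1.18 -0.15]
delta [46.3  1.4  0.8] rot [-0.17 -0.07 -0.  ]
0.73 [-141.7   -5.4] (np.float64(0.02372515366338753), np.float64(-173.01706802075256), np.float64(0.21887265774051146))
0.91 [-136.5  -10.1] (np.float64(0.022079941175784337), np.float64(-172.97371830565373), np.float64(0.22834232294306045))
```

Emit:
carry_out --deltas "4 0 0 0 0 0; 8 0 0 0 0 0; 12 0 0 0 0 0; 16 0 0 0 0 0; 20 0 0 0 0 0; 24 0 0 0 0 0; 28 0 0 0 0 0; 32 0 0 0 0 0; 36 0 0 0 0 0; 40 0 0 0 0 0"

```text
time: 5.48
tcp_pos: [0.6224, 0.1476, 0.0099]
ee_rot: [-0.001, 0.618, 0.786, -0.001]
ft_force: [0.2, -1.9, 0.3]
opening: 0.0926
```

```bash
python3 -c "
from h import *
goal(-100,-5,9)
for n in('top','side'):
  p=pinpose(n);print(p[0],inrest(p[1]),p[2:])"
```

```text
t 5.4833 tcp rest [-136.6   -3.7] 9.9 F [ 0.2 -1.9  0.3] q [ 0.15  0.42  1.54  0.    1.18 -0.09]
delta [36.6  1.3  1. ] rot [-0.16 -0.04  0.02]
0.75 [-105.2   95.3] (np.float64(0.021460496191039784), np.float64(-171.91086957210243), np.float64(0.01945131371926534))
0.61 [-107.7  -13.7] (np.float64(0.02388260827464559), np.float64(-166.2901255531052), np.float64(0.22698609851352125))
```

Emit:
carry_out --deltas "4 0 0 0 0 0; 8 0 0 0 0 0; 12 0 -0.5 0 0 0; 16 0 -1 0 0 0; 20 0 -1.5 0 0 0; 24 0 -2 0 0 0; 28 0 -2.5 0 0 0; 32 0 -3 0 0 0; 36 0 -3.5 0 0 0; 40 0 -4 0 0 0"

```text
time: 6.52
tcp_pos: [0.6125, 0.1869, 0.0138]
ee_rot: [-0.002, 0.617, 0.787, -0.001]
ft_force: [0.0, -2.2, 0.3]
opening: 0.0927
```

```bash
python3 -c "
from h import *
goal(-60,-5,18)
for n in('side',):
  p=pinpose(n);print(p[0],inrest(p[1]),p[2:])"
```

```text
t 6.5167 tcp rest [-96.1  -3.4] 13.8 F [ 0.  -2.2  0.3] q [ 0.22  0.42  1.54  0.    1.19 -0.02]
delta [36.1  1.6 -4.2] rot [-0.19 -0.07  0.04]
0.87 [-67.8 -13.1] (np.float64(0.03034787927330928), np.float64(-166.25391132455377), np.float64(0.2287389871438299))
```

Emit:
carry_out --deltas "4 0 -0.7 0 0 0; 8 0 -1.3 0 0 0; 12 0 -2 0 0 0; 16 0 -2.7 0 0 0; 20 0 -3.3 0 0 0; 24 0 -4 0 0 0; 28 0 -4.7 0 0 0; 32 0 -5.3 0 0 0; 36 0 -6 0 0 0; 39 0 -6.5 0 0 0"

```text
time: 7.45
tcp_pos: [0.6029, 0.2258, 0.0204]
ee_rot: [-0.002, 0.617, 0.787, -0.001]
ft_force: [2.0, -1.6, 0.4]
opening: 0.0929
```

```bash
python3 -c "
from h import *
goal(-40,-5,22)
for n in('side',):
  p=pinpose(n);print(p[0],inrest(p[1]),p[2:])"
```

```text
t 7.45 tcp rest [-56.   -3.4] 20.4 F [ 2.  -1.6  0.4] q [0.28 0.42 1.52 0.   1.2  0.04]
delta [16.   1.7 -1.6] rot [-0.2  -0.1   0.09]
0.84 [-27.8 -13.3] (np.float64(0.03687630092700921), np.float64(-166.48383884847266), np.float64(0.22836734742448694))
```

Emit:
carry_out --deltas "2 0 -0.5 0 0 0; 4 0 -1 0 0 0; 6 0 -1.5 0 0 0; 8 0 -1.5 0 0 0; 10 0 -1.5 0 0 0; 12 0 -1.5 0 0 0; 12 0 -1.5 0 0 0; 12 0 -1.5 0 0 0"

```text
time: 8.22
tcp_pos: [0.5999, 0.2378, 0.0218]
ee_rot: [-0.002, 0.617, 0.787, -0.001]
ft_force: [-0.4, -0.9, -0.5]
opening: 0.0929
```

```bash
python3 -c "
from h import *
goal(-40,-5,22)
for n in('side',):
  p=pinpose(n);print(p[0],inrest(p[1]),p[2:])"
```

```text
t 8.2167 tcp rest [-43.6  -3.3] 21.8 F [-0.4 -0.9 -0.5] q [0.3  0.42 1.52 0.   1.21 0.05]
delta [ 3.6  1.7 -0.2] rot [-0.2  -0.12  0.13]
0.83 [-10.1 -12.4] (np.float64(0.03279830218237905), np.float64(-166.36853641492283), np.float64(0.23084441190386729))
```

Emit:
carry_out --deltas "-10 0 -1 0 0 0; -25 0 -3 0 0 0; -40 0 -10 0 0 0; -60 0 -25 0 0 0; -85 0 -45 0 0 0; -110 0 -70 0 0 0; -140 0 -100 0 0 0; -170 0 -130 0 0 0; -200 0 -160 0 0 0; -225 0 -180 0 0 0"

```text
time: 9.15
tcp_pos: [0.6554, 0.015, 0.2056]
ee_rot: [-0.0, 0.618, 0.786, 0.0]
ft_force: [0.4, 0.1, 1.1]
opening: 0.0928
```

```bash
python3 -c "
from h import *
goal(-225,-5,200)
for n in('top','side'):
  p=pinpose(n);print(p[0],inrest(p[1]),p[2:])
  im,d,W=show(n,n+'3.png')
  for l in('wood_stamp','jar_amber','nozzle_3'):
    k=trace(l,n)[0]; print(l,np.round(np.median(W[k['pixels']&(d>0)],0),3))
a=cv2.imread('pics/side3.png')[130:290,170:390];b=cv2.imread('pics/top3.png')[90:300,160:449]
cv2.imwrite('pics/b3.png',np.hstack([cv2.resize(a,(400,291)),cv2.resize(b,(400,291))]))"
```

```text
t 9.15 tcp rest [-273.3   -4.4] 205.6 F [0.4 0.1 1.1] q [-0.06  0.29  1.34  0.    1.52 -0.29]
delta [48.2  0.6  5.7] rot [ 0.   -0.02  0.01]
0.79 [ -8.  -11.5] (np.float64(0.030807564439206406), np.float64(-166.30475820777224), np.float64(0.23183215082481234))
wood_stamp [0.416 0.236 0.017]
jar_amber [0.621 0.373 0.059]
nozzle_3 [0.506 0.338 0.012]
0.98 [-10.2 -13.3] (np.float64(0.032819276723739334), np.float64(-166.29683629829344), np.float64(0.2288398271345382))
wood_stamp [0.417 0.244 0.022]
jar_amber [0.622 0.389 0.045]
nozzle_3 [0.508 0.346 0.015]
```

View pics/b3.png

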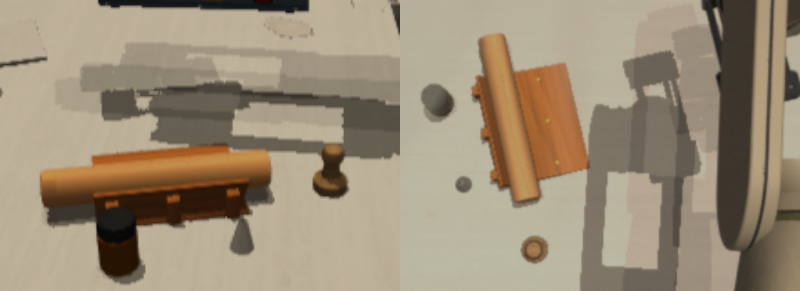

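The pin lies in the groove against the back board and sticks out at both ends (top view, about (510,115)). The others stand where they were, and the arm is clear, so I'm handing it in.

```bash
python3 -c "
from rig import robot
print(robot.sign_off())"
```

```text
the job is handed in; nothing more can be done
None
```

The rolling pin is in its rest. I pushed it from the side with both open fingers at about 50 mm/s. It rolled across the worktop, came square against the two fingers, went up the ramp and dropped into the groove. I then backed the arm off and handed the job in at about 9.5 s, with no verdict reported.

**Position:** the top camera put the pin's centre at x = -8.0 mm, y = -11.5 mm, z = 30.8 mm in the rest's frame. Seated is -7.3, 0, 31.3, so it is well inside the limits, and it lay within about 0.001 rad of my measured groove direction.

**Disagreement:** the side camera read x = -10.2, y = -13.3, z = 32.8 mm. That is about 2 mm off the top camera in each axis, about the stated calibration error, and still within limits.

**Other objects:** the stamp, jar and nozzle were within about 1 mm of where they started.

**Forces:** the wrist readings, taken only at the end of each move, stayed below about 3 N.

**Not checked:** I did not measure the pin's turn directly. It travelled over 100 mm before reaching the groove, which is about 5 rad if it rolled without sliding. One top-camera pin fit during the push was spoiled by the arm blocking the view; I relied on the side camera there.

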